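# Hang the fed tag on the next rail

## Robot

A 6-joint arm with a two-finger parallel gripper is mounted at the origin on the work surface. World frame = base frame: x ahead of the robot, y to its left, z up, the work surface at z = 0. Lengths are in m, angles in rad, forces in N, time in s.
With the tool pointing down it reaches from about 0.3 to 0.775 m from the base axis. Payload 14.6 kg.
Tool frame: the origin (TCP) lies at the very end of the fingers, on their centre line; the grasp point (between the pads) lies 19 mm behind it; x points along the fingers, y is the direction in which the jaws open and shut, and the axes are right-handed (so a half turn about x gives the same grasp; the last joint's range is limited). The gripper opens to 94 mm and grips with 3 to 60 N. Pads are 16 mm wide; open, the fingers measure 119 mm over their backs; the gripper's body (75 mm by 177 mm) begins 78 mm behind the grasp point.
Start: joints at [-1.173, 0.3, 1.521, -0, 1.321, -0.067], TCP at [0.247, -0.492, 0.205] pointing down, gripper open.
Joint ranges: [-3.03, 3.03], [-0.79, 2.21], [0.23, 2.52], [-1.04, 4.18], [0, 3.07], [-2.55, 2.55]. Speed limits (rad/s): [2.22, 2.22, 2.57, 3.14, 3.14, 3.14].

## Interface

Orientations are given as [roll, pitch, yaw] about the fixed x, y, z axes, in that order (R = Rz(yaw) Ry(pitch) Rx(roll)).
In Python, from station import ctrl, viewer, hand_in gives the robot as it stands. The module is installed in compiled form; this text tells all that it offers.
- The arm moves only by the tool play_rows, never from a script. Its argument "deltas" is a list that holds one entry, the list of rows, each a list of 7 numbers: the shift along the tool's x, y, z in mm, then the turn, a rotation vector about the tool's x, y, z in rad, then the finger opening in mm, from 0 to 94. In form: [[[dx, dy, dz, ax, ay, az, gripper], ...]]. A call has 1 to 10 rows; each row shifts and turns the commanded pose from where the row before left it, along the tool's axes as they then stand; what a row does not reach is not made up. A row lasts 1/10 s, in which the tool goes at most 50 mm and 8.59 degrees, less where a joint would pass 70% of its speed; a pose out of reach is approached as far as the arm can. A call with a gripper value outside its range is refused whole. The fingers move at their own pace and stop on an object; "grip_force" is the grip in N (left out, the last holds). Time passes only in rows, so rows that do not move let the fingers close. It gives the time, the measured TCP pose, the force and the opening at its end, in the units of the state.
- ctrl.get_obs(): the state, without advancing time (a new reading comes with each control period).
- viewer.camera(name): name is "scene" or "top" or "wrist"; returns a dict with "img" (384x512x3 uint8, red, green, blue), "fx", "fy", "cx", "cy" (pixels), "rvec" (rotation vector, rad) and "tvec" (3), from world to camera coordinates, as OpenCV has them. Camera axes: x right, y down, z forward; pixel columns grow to the right and rows downward; lengths in m; the calibration is good to about 2 mm. A picture is of the moment at which its call begins. There is no depth.
- hand_in(): hands the job in, once; it reports no verdict.
The state is a dict: "time_s": time; "qpos": joint angles; "joint_vel": joint speeds; "tau": joint torques, N m; "ee_pos": TCP position; "eef_rot": TCP orientation; "force": force on the tool from outside, world axes, zero at the start; "moment": the same for the moment, N m; "grip_width": finger opening in m.
Only numpy, scipy, OpenCV 4.12 (cv2) and the standard library are available. Lean on these libraries where they do the work, as an engineer would, in place of code of your own. Each camera call takes 0.05 s, during which the arm holds its last target.

## Task

The animals in the blue-lidded breeder box have been fed: take the blue tag by its top tab, lift it off the rail with the red end stops, up over the stop, and hang it astride the neighbouring rail with the green end stops, in the clear stretch beside the white tag. Set it down on the rail and let go, do not drop it, and leave the yellow and white tags hanging where they are.

Things in the scene. Friction and masses are not known exactly. Their poses are not given: they have to be found in the camera images.
- blue_tag_grip (a point): Blue saddle tag, 80 g. Upright grip tab on top: 12 mm thick (x), 30 long (y), 44 tall. Tab stands on a 4 mm roof, 38 x 40 mm; two flared flaps astride the rail reach 57 mm below the roof's underside, inside 30 mm apart at the roof, 56 at the open mouth. Point: mid-tab, 30 mm above the roof's underside (which rests on the rail's top), 18 below the tab's top. z up, y along the rail, x across.
- yellow_tag_grip (a point): Yellow tag, to be left alone, hanging on the red-stopped rail on one side of the blue one, at least 70 mm from it between centres. Same shape, size, point and axes as the blue tag.
- white_tag_grip (a point): White tag, to be left alone, already hanging on the green-stopped rail, up to 80 mm either way from its middle. Same shape, size, point and axes as the blue tag.
- green_rail_mid (a point): Middle of the top face of the fixed green-stopped rail: flat bar 16 mm wide (x), 10 deep, along y, top 126 mm above the work surface. Stop plates 40 mm wide at its ends rise 20 mm above the top; 254 mm clear between them, so a tag's centre fits within 107 mm of the middle. The red-stopped rail is alike, end to end with it, nearly in line, middles 310 mm apart. A tag must rise 80 mm to pass over a stop.
Mind the look-alikes: they are no part of the job. What is shaped like the part that bears blue_tag_grip but pink is not meant.

How it is judged:
On the way:
1. the blue tag is lifted in the grip, at least 65 mm above where it hung (z of blue_tag_grip in the frame of green_rail_mid above 0.095 m and contact force between the fingers and blue_tag above 0.1 N), for 0.1 s.
At the end, for the whole second after the job is handed in: The blue tag hangs at rest astride the green-stopped rail, between its stops: roof down on the bar (within about 7 mm in height), centred across it within 15 mm, upright within 10 degrees; the yellow and white tags hang within 25 mm of where they began (y of blue_tag_grip in the frame of green_rail_mid between -0.115 and 0.115 m and x of blue_tag_grip in the frame of green_rail_mid between -0.015 and 0.015 m and z of blue_tag_grip in the frame of green_rail_mid between 0.022 and 0.036 m and angle between blue_tag_grip's own z axis and vertical below 0.18 rad and linear speed of blue_tag below 0.03 m/s and distance of each of yellow_tag_grip, white_tag_grip from where it was at the start of the episode below 0.025 m); the robot touches nothing.
It fails at once if the blue tag is let go more than 30 mm above where it hangs on the rail (z of blue_tag_grip in the frame of green_rail_mid above 0.06 m and contact force between the fingers and blue_tag below 0.02 N).
It fails at once if the yellow tag is moved more than 25 mm (distance of yellow_tag_grip from where it was at the start of the episode above 0.025 m).
It fails at once if the white tag is moved more than 25 mm (distance of white_tag_grip from where it was at the start of the episode above 0.025 m).
It also fails if it takes over 40 s, if anything falls off the work surface, if the arm or the gripper's body presses on something with over 40 N, if the wrist force passes 120 N, or if a joint passes its speed limit or range.

## Working session

There is one attempt and no reset: what is moved stays moved. The work goes in short steps, Python scripts to look and compute and a tool call to move; the robot and the scene stay as the last step left them, time stands still between calls to the robot, and variables do not carry over. Pictures are saved under pics/ and viewed, and the job is handed in when it is done.

Besides the shell and the picture viewer there is one more tool, called after ">>>" as a command line: name --argument value ..., lists and objects as JSON in quotes. play_rows: Moves the arm, as the interface text tells. Its arguments: {"type":"object","properties":{"deltas":{"type":"array","items":{"type":"array","items":{"type":"array","items":{"type":"number"}}}},"grip_force":{"type":"number"}},"required":["deltas"]}

```bash
mkdir -p pics; cat > h.py <<'E'
import numpy as np, cv2
from station import ctrl, viewer, hand_in
def snap(n,f):
    c=viewer.camera(n); cv2.imwrite(f'pics/{f}.png',c['img'][:,:,::-1]); 
    np.savez(f'pics/{f}.npz',**c); return c
E
python3 - <<'E'
from h import *
o=ctrl.get_obs(); print(o)
for n in ("scene","top","wrist"):
    c=snap(n,n+"0"); R=cv2.Rodrigues(np.array(c['rvec']))[0]; print(n,c['fx'],c['cx'],-R.T@c['tvec'],R[2])
a=cv2.imread('pics/scene0.png');b=cv2.imread('pics/top0.png')
E
```

```text
{'time_s': 0.0, 'qpos': array([-1.17260749e+00,  3.00451290e-01,  1.52158263e+00,  1.26739247e-05,
        1.32068269e+00, -6.65999357e-02]), 'joint_vel': array([-0.00130109, -0.00145535,  0.00144309, -0.00109839,  0.00058095,
        0.00012468]), 'tau': array([-1.46922888e-03, -5.31807911e+01, -3.52732265e+01,  7.07803736e-02,
        2.43907532e-02, -9.39868983e-05]), 'ee_pos': array([ 0.24642859, -0.49141485,  0.20489654]), 'eef_rot': array([-1.64831796,  1.5696723 ,  1.95806033]), 'force': array([ 0.15871367,  0.68028441, -0.18265655]), 'moment': array([0.00259597, 0.01935118, 0.04584081]), 'grip_width': 0.09426807714148923}
scene 357.09732209312375 253.11761837824767 [0.89224572 0.13302839 0.81770981] [-0.45421113 -0.11483781 -0.88346167]
top 351.81765069088266 259.86384090630423 [0.40019684 0.01979369 0.78694967] [ 1.77756742e-01  3.21521498e-04 -9.84074406e-01]
wrist 342.758971622798 252.28983034083856 [ 0.31816487 -0.4544888   0.38334607] [-0.25108041 -0.12440821 -0.95993814]
```

View pics/scene0.png

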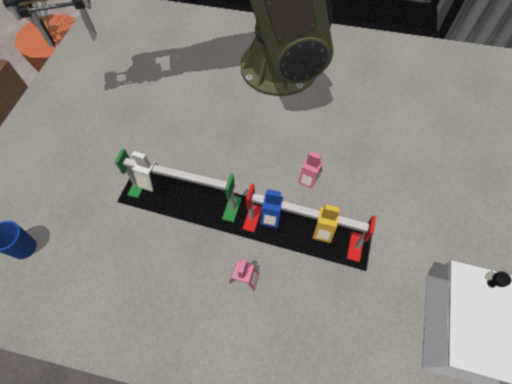

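View pics/top0.png

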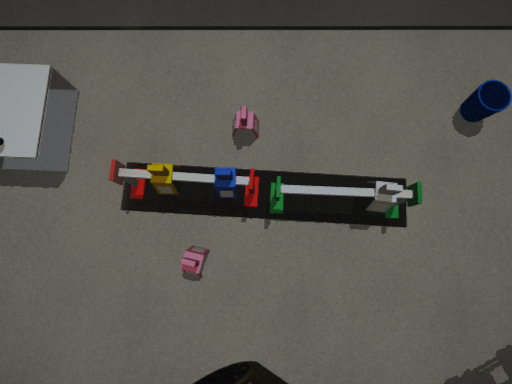

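View pics/wrist0.png

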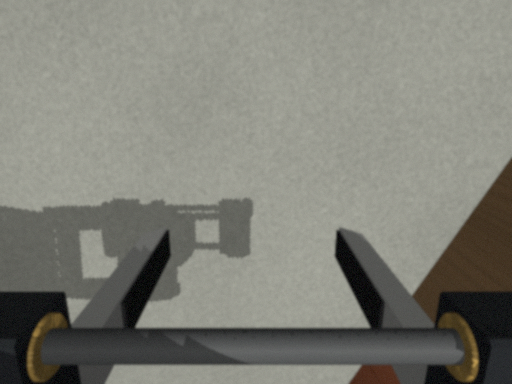

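Top view: the blue tag's tab is at (225,173) and in the scene view at (272,197). Candidates are the blue tag, two pink look-alikes (top (245,120) and (195,260)), the yellow tag (160,172), the white tag (385,190) and the blue cup (485,100). I choose the blue one on the red-stopped rail, and check it with a close crop.

```bash
python3 - <<'E'
import cv2
a=cv2.imread('pics/top0.png')
b=cv2.imread('pics/scene0.png')
cv2.imwrite('pics/c1.png',cv2.resize(a[150:225,105:265],None,fx=5,fy=5,interpolation=cv2.INTER_CUBIC))
cv2.imwrite('pics/c2.png',cv2.resize(a[160:235,265:425],None,fx=5,fy=5,interpolation=cv2.INTER_CUBIC))
cv2.imwrite('pics/c3.png',cv2.resize(b[140:270,110:385],None,fx=2.9,fy=2.9,interpolation=cv2.INTER_CUBIC))
E
```

```text
(no output)
```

View pics/c1.png

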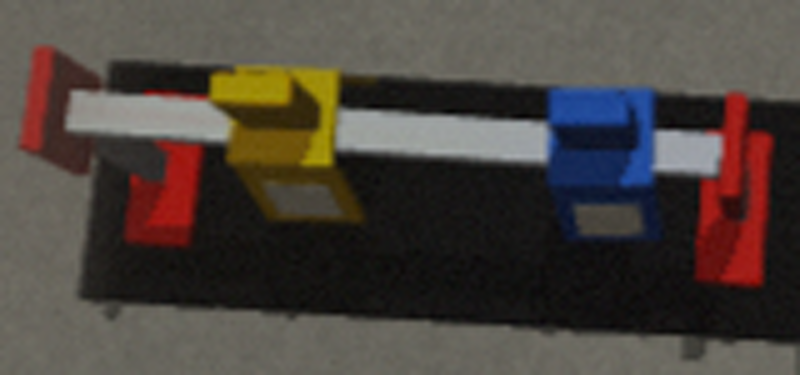

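View pics/c2.png

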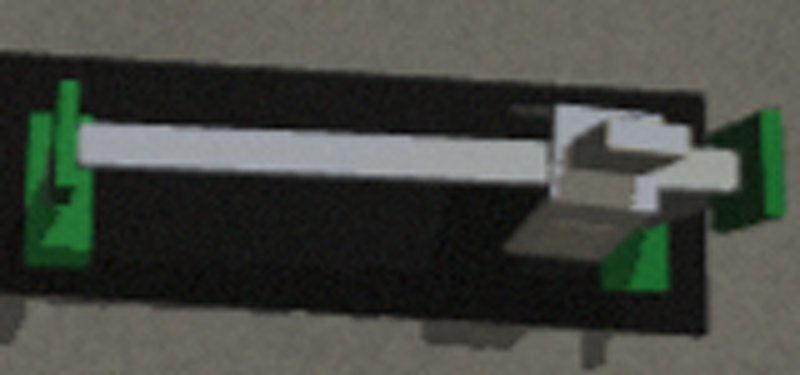

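View pics/c3.png

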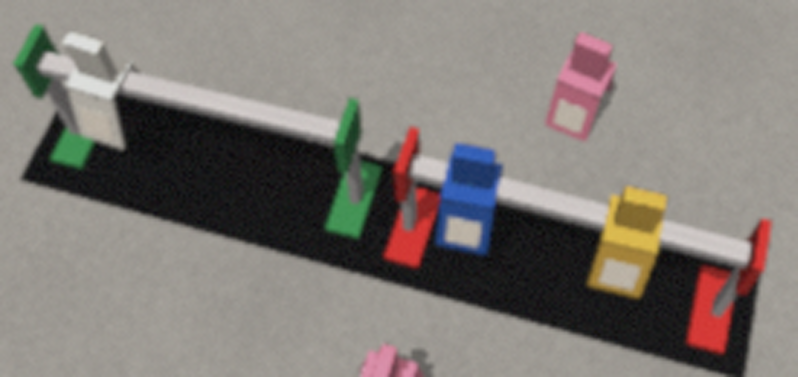

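```bash
cat >> h.py <<'E'
def bp(c,u,v,z):
    K=np.array([[c['fx'],0,c['cx']],[0,c['fy'],c['cy']],[0,0,1]]);R=cv2.Rodrigues(np.array(c['rvec']))[0]
    C=-R.T@np.array(c['tvec']); d=R.T@np.linalg.solve(K,[u,v,1]); return C+d*(z-C[2])/d[2]
def pr(c,P):
    K=np.array([[c['fx'],0,c['cx']],[0,c['fy'],c['cy']],[0,0,1]]);R=cv2.Rodrigues(np.array(c['rvec']))[0]
    q=K@(R@np.array(P)+np.array(c['tvec'])); return q[:2]/q[2]
E
python3 - <<'E'
from h import *
c=np.load('pics/top0.npz')
def t(n,u,v,z,ox,oy,s=5): print(n,bp(c,(u+.5)/s-.5+ox,(v+.5)/s-.5+oy,z).round(4))
for n,u,v,z in [('redL far',70,90,.126),('redL near',66,128,.126),('redR far',722,133,.126),('redR near',718,176,.126),
 ('blue tab TL',550,90,.174),('TR',634,90,.174),('BL',552,123,.174),('BR',632,123,.174),
 ('yel TL',212,74,.174),('BR',290,104,.174)]: t(n,u,v,z,105,150)
for n,u,v,z in [('grL far',82,123,.126),('grL near',80,165,.126),('grR far',738,150,.126),('grR near',737,190,.126),
 ('wh tab TL',608,118,.174),('BR',690,152,.174),('stop top L',58,80,.146),('stop',66,186,.146),('stop top R',782,108,.146),('stop',784,216,.146)]: t(n,u,v,z,265,160)
s=np.load('pics/scene0.npz'); c=s
k=2.9
for n,u,v,z in [('blue TL',456,146,.174),('blue TR',497,152,.174),('bl',453,157,.174),('gr right end',340,128,.126),('gr L',45,64,.126),('wh TL',68,34,.174),('wh R',103,44,.174)]: t(n,u,v,z,110,140,2.9)
E
```

```text
redL far [0.5633 0.2928 0.126 ]
redL near [0.5482 0.2933 0.126 ]
redR far [0.546  0.0409 0.126 ]
redR near [0.5291 0.0423 0.126 ]
blue tab TL [0.5512 0.101  0.174 ]
TR [0.5512 0.0709 0.174 ]
BL [0.5391 0.1    0.174 ]
BR [0.5391 0.0715 0.174 ]
yel TL [0.5573 0.2224 0.174 ]
BR [0.5462 0.1939 0.174 ]
grL far [ 0.5302 -0.0205  0.126 ]
grL near [ 0.5139 -0.0195  0.126 ]
grR far [ 0.5195 -0.2708  0.126 ]
grR near [ 0.504  -0.2692  0.126 ]
wh tab TL [ 0.5224 -0.2044  0.174 ]
BR [ 0.5101 -0.2326  0.174 ]
stop top L [ 0.5427 -0.0105  0.146 ]
stop [ 0.5026 -0.0131  0.146 ]
stop top R [ 0.5317 -0.2796  0.146 ]
stop [ 0.4912 -0.277   0.146 ]
blue TL [0.544  0.0745 0.174 ]
blue TR [0.5424 0.1037 0.174 ]
bl [0.5531 0.0742 0.174 ]
gr right end [ 0.5222 -0.0202  0.126 ]
gr L [ 0.517  -0.2656  0.126 ]
wh TL [ 0.5139 -0.2314  0.174 ]
wh R [ 0.5167 -0.2022  0.174 ]
```

```bash
cat >> h.py <<'E'
from scipy.spatial.transform import Rotation as Ro
def plan(P,yaw):
    """tool-frame total translation (about current axes) and rotvec to get to TCP P, pointing down, jaw along rail normal yaw"""
    o=ctrl.get_obs(); R=Ro.from_euler('xyz',o['eef_rot']).as_matrix()
    best=None
    for s in (1,-1):
        y=s*np.array([np.cos(yaw),np.sin(yaw),0]); x=np.array([0,0,-1.]); T=np.stack([x,y,np.cross(x,y)],1)
        rv=Ro.from_matrix(R.T@T).as_rotvec()
        print('s',s,'rotvec tool',rv.round(4),'shift tool now mm',(R.T@(np.array(P)-o['ee_pos'])*1000).round(1),'shift in target axes mm',(T.T@(np.array(P)-o['ee_pos'])*1000).round(1))
    print('t',o['time_s'],'ee',o['ee_pos'].round(4),'q',o['qpos'].round(3),'w',o['grip_width'],'F',o['force'].round(1)); print(R.round(3))
E
python3 - <<'E'
from h import *
plan([.545,.086,.26],-.072)
E
```

```text
s 1 rotvec tool [-1.034e+00 -5.000e-04  7.000e-04] shift tool now mm [ -54.6 -382.4 -525.7] shift in target axes mm [ -55.   256.2 -597.5]
s -1 rotvec tool [2.1076e+00 8.0000e-04 6.0000e-04] shift tool now mm [ -54.6 -382.4 -525.7] shift in target axes mm [ -55.  -256.2  597.5]
t 0.15 ee [ 0.2465 -0.4915  0.205 ] q [-1.173  0.3    1.521  0.     1.321 -0.067] w 0.09412991284562082 F [0.4 0.5 0.2]
[[-0.     0.448 -0.894]
 [ 0.001 -0.894 -0.448]
 [-1.    -0.001 -0.   ]]
```

>>> play_rows --deltas '[[[-7,0,0,-0.129,0,0,60],[-7,0,0,-0.129,0,0,60],[-7,0,0,-0.129,0,0,60],[-7,0,0,-0.129,0,0,60],[-7,0,0,-0.129,0,0,60],[-7,0,0,-0.129,0,0,60],[-7,0,0,-0.13,0,0,60],[-6,0,0,-0.13,0,0,60]]]'

```text
time_s: 0.95
ee_pos: [0.2465, -0.4916, 0.2606]
eef_rot: [-2.685, 1.57, 1.961]
force: [-0.2, 0.4, 0.2]
grip_width: 0.0601
```

>>> play_rows --deltas '[[[0,12.8,-28,0,0,0,60],[0,12.8,-28,0,0,0,60],[0,12.8,-28,0,0,0,60],[0,12.8,-28,0,0,0,60],[0,12.8,-28,0,0,0,60],[0,12.8,-28,0,0,0,60],[0,12.8,-28,0,0,0,60],[0,12.8,-28,0,0,0,60],[0,12.8,-28,0,0,0,60],[0,12.8,-28,0,0,0,60]]]'

```text
time_s: 1.95
ee_pos: [0.3947, -0.2204, 0.2604]
eef_rot: [-2.533, 1.571, 2.107]
force: [-0.7, -0.1, -0.9]
grip_width: 0.0598
```

>>> play_rows --deltas '[[[0,12.8,-28,0,0,0,60],[0,12.8,-28,0,0,0,60],[0,12.8,-28,0,0,0,60],[0,12.8,-28,0,0,0,60],[0,12.8,-28,0,0,0,60],[0,12.8,-28,0,0,0,60],[0,12.8,-28,0,0,0,60],[0,12.8,-28,0,0,0,60],[0,0,0,0,0,0,60],[0,0,0,0,0,0,60]]]'

```text
time_s: 2.95
ee_pos: [0.5125, -0.0053, 0.2601]
eef_rot: [-1.381, 1.57, -3.023]
force: [-0.3, -0.4, 0.5]
grip_width: 0.0601
```

```bash
python3 - <<'E'
from h import *
plan([.545,.086,.26],-.072)
snap('wrist','w1');snap('scene','s1')
E
```

```text
s 1 rotvec tool [0.0012 0.0002 0.0008] shift tool now mm [  0.   26.  -93.4] shift in target axes mm [  0.1  25.9 -93.4]
s -1 rotvec tool [-3.1404e+00 -1.3000e-03  2.0000e-04] shift tool now mm [  0.   26.  -93.4] shift in target axes mm [  0.1 -25.9  93.4]
t 2.95 ee [ 0.5125 -0.0053  0.2601] q [-0.082  0.178  1.544 -0.     1.42  -0.011] w 0.060101998766872736 F [-0.3 -0.4  0.5]
[[-0.001  0.997 -0.071]
 [-0.    -0.071 -0.997]
 [-1.    -0.001  0.   ]]
```

View pics/w1.png

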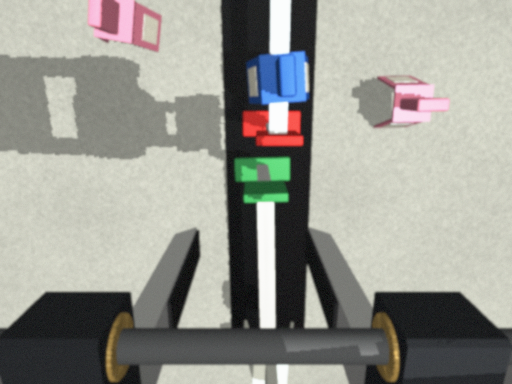

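View pics/s1.png

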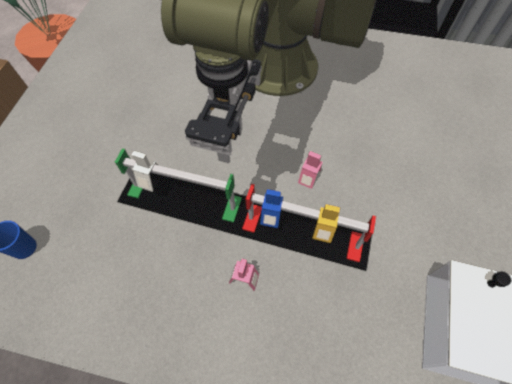

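The wrist view shows the blue tag at (278,77) beyond the red and green stops, and the pink look-alikes off to either side. I zoom in to refine the position.

```bash
python3 - <<'E'
import cv2
a=cv2.imread('pics/w1.png')
cv2.imwrite('pics/w1c.png',cv2.resize(a[40:115,230:330],None,fx=8,fy=8,interpolation=cv2.INTER_CUBIC))
E
```

```text
(no output)
```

View pics/w1c.png

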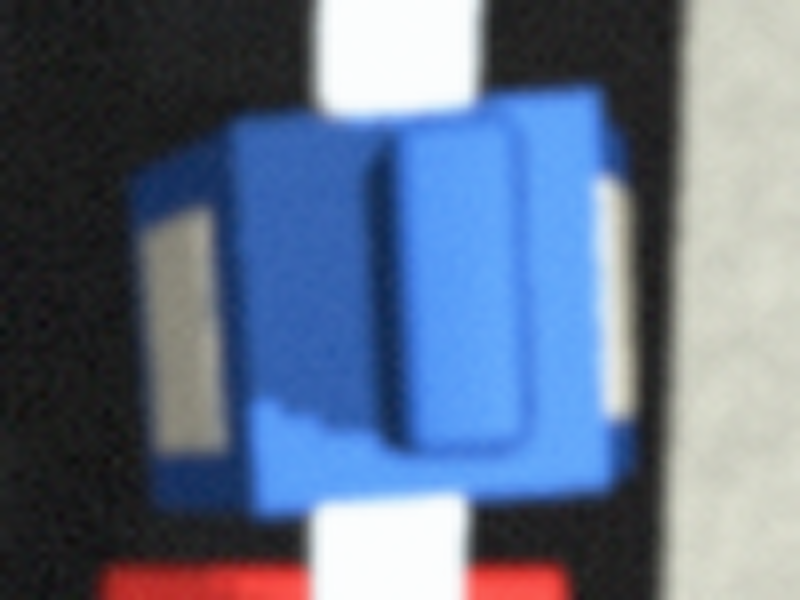

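```bash
python3 - <<'E'
from h import *
c=np.load('pics/w1.npz')
def t(u,v,z): return bp(c,(u+.5)/8-.5+230,(v+.5)/8-.5+40,z)
P=[t(400,125,.174),t(518,122,.174),t(528,440,.174),t(412,448,.174)]
for p in P: print(p.round(4))
P=np.array(P); print('ctr',P.mean(0)); d=(P[0]+P[1]-P[2]-P[3])[:2]; print('axis slope x/y',d[0]/d[1])
for q in [(318,100,.126),(482,100,.126),(310,520,.126),(467,520,.126)]: print('rail',t(*q).round(4))
for q in [(235,125,.130),(602,90,.130),(612,490,.130),(255,518,.130)]: print('roof',t(*q).round(4))
E
```

```text
[0.538  0.1014 0.174 ]
[0.5486 0.1009 0.174 ]
[0.5485 0.0734 0.174 ]
[0.5377 0.0734 0.174 ]
ctr [0.54320056 0.08730864 0.174     ]
axis slope x/y 0.00545648244283837
rail [0.5333 0.109  0.126 ]
rail [0.5506 0.1078 0.126 ]
rail [0.5299 0.066  0.126 ]
rail [0.5472 0.0648 0.126 ]
roof [0.5242 0.1068 0.13  ]
roof [0.5627 0.1075 0.13  ]
roof [0.5627 0.067  0.13  ]
roof [0.5238 0.0668 0.13  ]
```

>>> play_rows --deltas '[[[0,0,0,-0.035,0,0,60],[0,0,0,-0.036,0,0,60],[0,8,-23,0,0,0,60],[0,8,-23,0,0,0,60],[0,8,-23,0,0,0,60],[0,7.5,-23.3,0,0,0,60],[20,0,0,0,0,0,60],[20,0,0,0,0,0,60],[20,0,0,0,0,0,60],[0,0,0,0,0,0,60]]]'

```text
time_s: 4.05
ee_pos: [0.5431, 0.0857, 0.1983]
eef_rot: [-1.465, 1.567, -3.038]
force: [0.2, -0.4, -0.4]
grip_width: 0.0599
```

```bash
python3 - <<'E'
from h import *
plan([.544,.087,.139],0)
snap('wrist','w2');snap('scene','s2');snap('top','t2')
a=cv2.imread('pics/s2.png');cv2.imwrite('pics/s2c.png',cv2.resize(a[120:260,200:360],None,fx=4,fy=4,interpolation=cv2.INTER_CUBIC))
E
```

```text
s 1 rotvec tool [-0.0022  0.0004  0.004 ] shift tool now mm [59.3  1.1 -1.3] shift in target axes mm [59.3  0.9 -1.3]
s -1 rotvec tool [ 3.1394e+00  6.2000e-03 -7.0000e-04] shift tool now mm [59.3  1.1 -1.3] shift in target axes mm [59.3 -0.9  1.3]
t 4.05 ee [0.5431 0.0857 0.1983] q [ 0.09   0.308  1.528 -0.     1.31   0.092] w 0.05989567199491173 F [ 0.2 -0.4 -0.4]
[[-0.004  1.    -0.002]
 [-0.    -0.002 -1.   ]
 [-1.    -0.004  0.   ]]
```

View pics/w2.png

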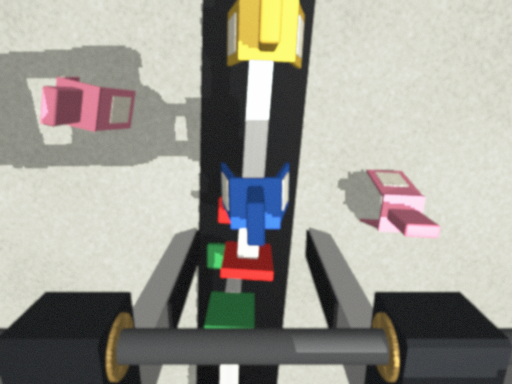

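View pics/s2c.png

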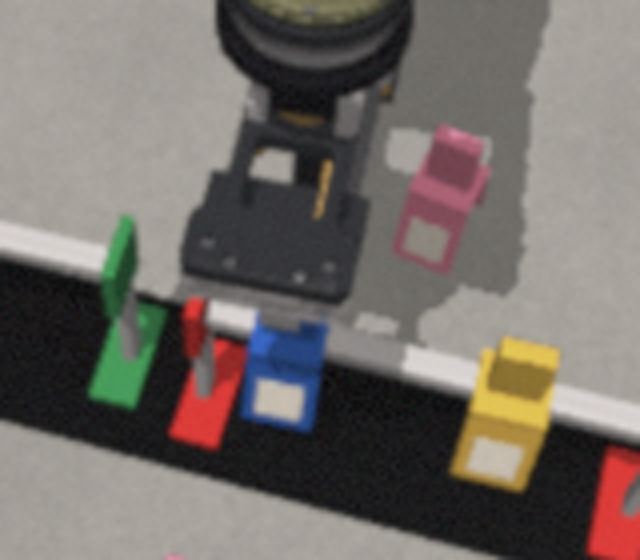

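```bash
python3 - <<'E'
from h import *
c=np.load('pics/w2.npz')
for P in [(.544,.087,.174),(.538,.102,.174),(.55,.102,.174),(.538,.072,.174),(.55,.072,.174),(.544,.067,.13)]: print(P,pr(c,P).round(1))
a=cv2.imread('pics/w2.png');cv2.imwrite('pics/w2c.png',cv2.resize(a[150:270,180:340],None,fx=5,fy=5,interpolation=cv2.INTER_CUBIC))
E
```

```text
(0.544, 0.087, 0.174) [256.3 226.1]
(0.538, 0.102, 0.174) [246.7 203.6]
(0.55, 0.102, 0.174) [266.  203.6]
(0.538, 0.072, 0.174) [247.  247.8]
(0.55, 0.072, 0.174) [265.6 247.8]
(0.544, 0.067, 0.13) [255.9 229. ]
```

View pics/w2c.png

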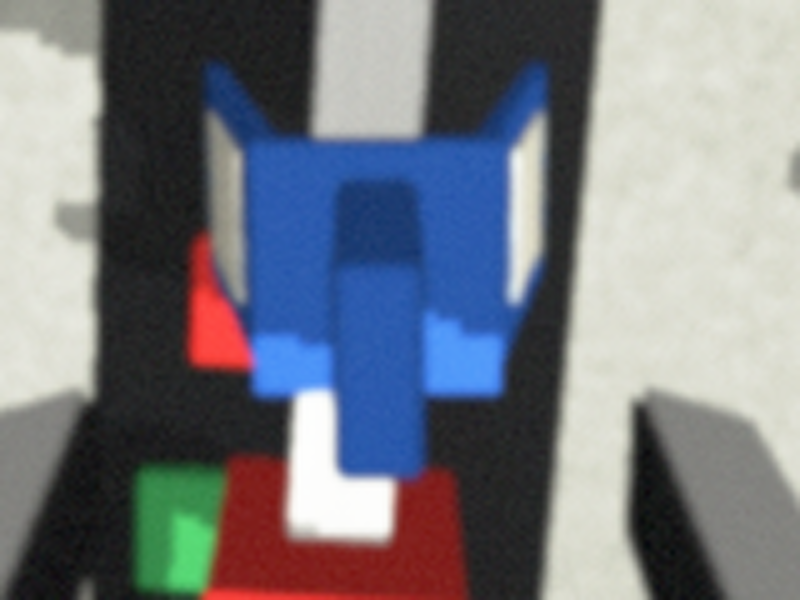

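The tab top spans (247..265, 203..245) and the projection matches to within 2 px. I descend and close.

>>> play_rows --deltas '[[[15,0,-1,0,0,0,60],[15,0,0,0,0,0,60],[14,0,0,0,0,0,60],[8,0,0,0,0,0,60],[5,0,0,0,0,0,60],[0,0,0,0,0,0,60],[0,0,0,0,0,0,0],[0,0,0,0,0,0,0],[0,0,0,0,0,0,0],[0,0,0,0,0,0,0]]]' --grip_force 20

```text
time_s: 5.2
ee_pos: [0.5443, 0.0878, 0.1437]
eef_rot: [1.774, 1.57, 0.202]
force: [0.9, -0.5, -0.2]
grip_width: 0.0312
```

```bash
python3 - <<'E'
from h import *
plan([.544,.087,.139],0)
snap('wrist','w3')
E
```

```text
s 1 rotvec tool [-0.001  -0.0001 -0.0003] shift tool now mm [ 4.7 -0.3  0.8] shift in target axes mm [ 4.7 -0.3  0.8]
s -1 rotvec tool [ 3.1406e+00 -5.0000e-04  1.0000e-04] shift tool now mm [ 4.7 -0.3  0.8] shift in target axes mm [ 4.7  0.3 -0.8]
t 5.2 ee [0.5443 0.0878 0.1437] q [0.093 0.36  1.59  0.    1.191 0.094] w 0.031201098927694917 F [ 0.9 -0.5 -0.2]
[[ 0.     1.    -0.001]
 [ 0.    -0.001 -1.   ]
 [-1.     0.    -0.   ]]
```

View pics/w3.png

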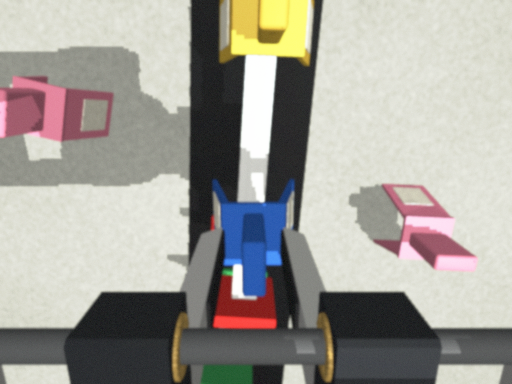

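The fingers are still closing around the tab at (255,255). I lower 4 mm more and finish closing.

>>> play_rows --deltas '[[[4,0,0,0,0,0,31],[0,0,0,0,0,0,31],[0,0,0,0,0,0,0],[0,0,0,0,0,0,0],[0,0,0,0,0,0,0],[0,0,0,0,0,0,0],[0,0,0,0,0,0,0],[0,0,0,0,0,0,0]]]'

```text
time_s: 6.05
ee_pos: [0.5442, 0.0877, 0.1395]
eef_rot: [2.538, 1.571, 0.966]
force: [-0.2, -0.7, 0.5]
grip_width: 0.0118
```

```bash
python3 - <<'E'
from h import *
plan([.544,.087,.139],0)
E
```

```text
s 1 rotvec tool [-0.001 -0.    -0.   ] shift tool now mm [ 0.5 -0.2  0.7] shift in target axes mm [ 0.5 -0.2  0.7]
s -1 rotvec tool [ 3.1406 -0.      0.    ] shift tool now mm [ 0.5 -0.2  0.7] shift in target axes mm [ 0.5  0.2 -0.7]
t 6.05 ee [0.5442 0.0877 0.1395] q [0.093 0.365 1.595 0.    1.182 0.094] w 0.011826621080259066 F [-0.2 -0.7  0.5]
[[ 0.     1.    -0.001]
 [ 0.    -0.001 -1.   ]
 [-1.     0.    -0.   ]]
```

Gripped (11.8 mm opening). Lift 110 mm.

>>> play_rows --deltas '[[[-5,0,0,0,0,0,0],[-12,0,0,0,0,0,0],[-16,0,0,0,0,0,0],[-18,0,0,0,0,0,0],[-18,0,0,0,0,0,0],[-18,0,0,0,0,0,0],[-15,0,0,0,0,0,0],[-8,0,0,0,0,0,0],[0,0,0,0,0,0,0]]]'

```text
time_s: 6.95
ee_pos: [0.5445, 0.0878, 0.2509]
eef_rot: [1.639, 1.569, 0.067]
force: [0.1, -0.9, -1.5]
grip_width: 0.0118
```

```bash
python3 - <<'E'
from h import *
plan([.52,-.090,.25],-.041)
snap('wrist','w4');c=snap('scene','s4')
a=cv2.imread('pics/s4.png');cv2.imwrite('pics/s4c.png',cv2.resize(a[100:260,110:380],None,fx=2.9,fy=2.9,interpolation=cv2.INTER_CUBIC))
E
```

```text
s 1 rotvec tool [ 0.04   -0.0002 -0.0021] shift tool now mm [  0.8 -24.3 177.8] shift in target axes mm [  0.9 -17.2 178.6]
s -1 rotvec tool [-3.1016e+00  3.3000e-03 -3.0000e-04] shift tool now mm [  0.8 -24.3 177.8] shift in target axes mm [   0.9   17.2 -178.6]
t 6.95 ee [0.5445 0.0878 0.2509] q [ 0.093  0.271  1.452 -0.     1.416  0.094] w 0.011755032195566811 F [ 0.1 -0.9 -1.5]
[[ 0.002  1.    -0.001]
 [ 0.    -0.001 -1.   ]
 [-1.     0.002 -0.   ]]
```

View pics/w4.png

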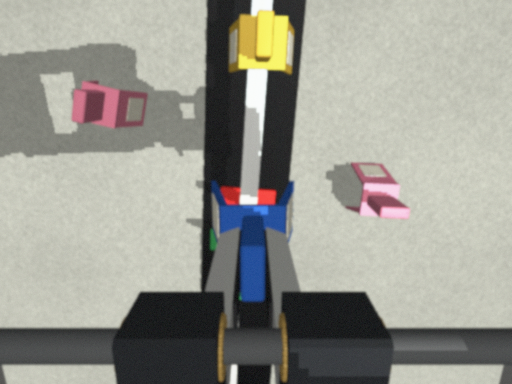

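View pics/s4c.png

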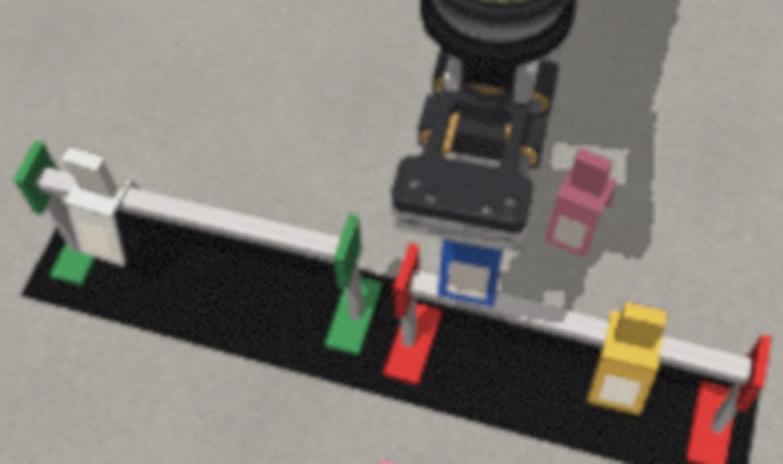

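>>> play_rows --deltas '[[[0,0,0,0.02,0,0,0],[0,0,0,0.02,0,0,0],[0,-1,10,0,0,0,0],[0,-2,20,0,0,0,0],[0,-2.2,20,0,0,0,0],[0,-2.2,20,0,0,0,0],[0,-2.2,20,0,0,0,0],[0,-2.2,20,0,0,0,0],[0,-2.2,20,0,0,0,0],[0,-2.2,20,0,0,0,0]]]'

```text
time_s: 8.05
ee_pos: [0.5214, -0.0628, 0.2493]
eef_rot: [-1.408, 1.571, -3.02]
force: [0.6, -0.2, -0.3]
grip_width: 0.0116
```

>>> play_rows --deltas '[[[0,-2,18,0,0,0,0],[0,0,10.6,0,0,0,0],[0,0,0,0,0,0,0],[0,0,0,0,0,0,0]]]'

```text
time_s: 8.45
ee_pos: [0.5187, -0.0898, 0.2493]
eef_rot: [-2.405, 1.571, 2.266]
force: [-0.5, -0.7, -0.9]
grip_width: 0.0121
```

```bash
python3 - <<'E'
from h import *
plan([.519,-.090,.1395],-.041)
snap('wrist','w5');snap('scene','s5');snap('top','t5')
a=cv2.imread('pics/s5.png');cv2.imwrite('pics/s5c.png',cv2.resize(a[100:260,110:380],None,fx=2.9,fy=2.9,interpolation=cv2.INTER_CUBIC))
E
```

```text
s 1 rotvec tool [-0.0003 -0.0002  0.0002] shift tool now mm [109.8   0.4   0.2] shift in target axes mm [109.8   0.3   0.2]
s -1 rotvec tool [3.1413e+00 3.0000e-04 3.0000e-04] shift tool now mm [109.8   0.4   0.2] shift in target axes mm [109.8  -0.3  -0.2]
t 8.45 ee [ 0.5187 -0.0898  0.2493] q [-0.241  0.216  1.524  0.     1.402 -0.2  ] w 0.01213066480304843 F [-0.5 -0.7 -0.9]
[[-0.     0.999 -0.041]
 [ 0.    -0.041 -0.999]
 [-1.    -0.    -0.   ]]
```

View pics/w5.png

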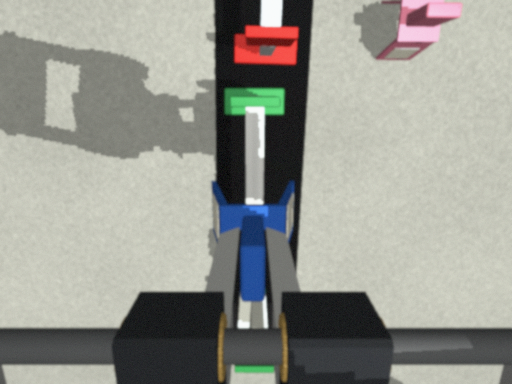

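View pics/s5c.png

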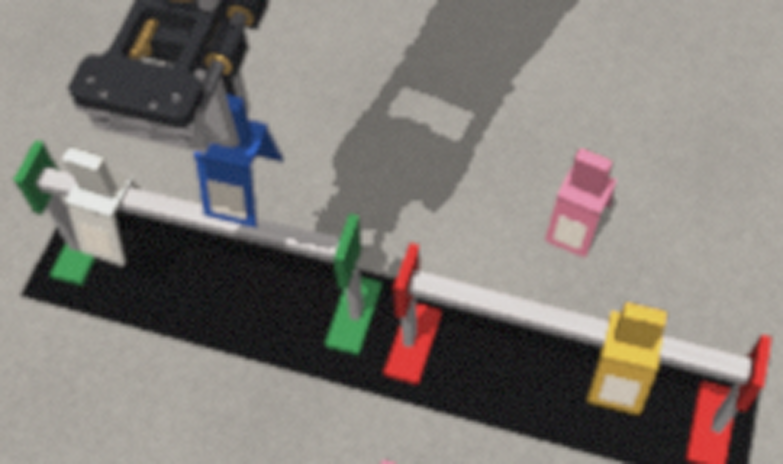

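View pics/t5.png

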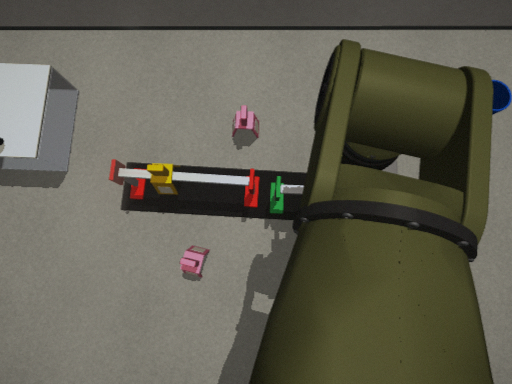

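```bash
python3 - <<'E'
from h import *
c=np.load('pics/w5.npz'); im=c['img'].astype(int).sum(2)
for v in (115,130,150,170,195):
    r=im[v,225:295]; w=np.where(r>300)[0]+225
    a,b=w.min(),w.max(); print(v,a,b,bp(c,a-.5,v,.126).round(4)[:2],bp(c,b+.5,v,.126).round(4)[:2])
E
```

```text
115 245 265 [ 0.513  -0.0254] [ 0.531  -0.0261]
130 245 264 [ 0.5124 -0.0381] [ 0.5298 -0.0389]
150 245 264 [ 0.5116 -0.0556] [ 0.5292 -0.0563]
170 246 263 [ 0.5116 -0.0737] [ 0.5278 -0.0744]
195 246 293 [ 0.5105 -0.0972] [ 0.5546 -0.099 ]
```

The rail centre under the tag is at x≈0.519, which matches. I lower, slowly towards the end.

>>> play_rows --deltas '[[[10,0,0,0,0,0,0],[15,0,0,0,0,0,0],[15,0,0,0,0,0,0],[15,0,0,0,0,0,0],[15,0,0,0,0,0,0],[15,0,0,0,0,0,0],[10,0,0,0,0,0,0],[8,0,0,0,0,0,0],[0,0,0,0,0,0,0],[0,0,0,0,0,0,0]]]'

```text
time_s: 9.6
ee_pos: [0.5189, -0.09, 0.1468]
eef_rot: [1.404, 1.57, -0.208]
force: [0.0, 0.5, -0.4]
grip_width: 0.0122
```

>>> play_rows --deltas '[[[2,0,0,0,0,0,0],[2,0,0,0,0,0,0],[1.5,0,0,0,0,0,0],[0,0,0,0,0,0,0],[0,0,0,0,0,0,0]]]'

```text
time_s: 10.1
ee_pos: [0.5187, -0.09, 0.141]
eef_rot: [2.091, 1.571, 0.479]
force: [-0.6, 0.1, -0.6]
grip_width: 0.012
```

```bash
python3 - <<'E'
from h import *
plan([.519,-.090,.1395],-.041)
snap('wrist','w6');snap('scene','s6')
a=cv2.imread('pics/s6.png');cv2.imwrite('pics/s6c.png',cv2.resize(a[100:260,110:380],None,fx=2.9,fy=2.9,interpolation=cv2.INTER_CUBIC))
E
```

```text
s 1 rotvec tool [-0.0001 -0.     -0.    ] shift tool now mm [1.5 0.3 0. ] shift in target axes mm [1.5 0.3 0. ]
s -1 rotvec tool [ 3.1415 -0.      0.    ] shift tool now mm [1.5 0.3 0. ] shift in target axes mm [ 1.5 -0.3 -0. ]
t 10.1 ee [ 0.5187 -0.09    0.141 ] q [-0.241  0.311  1.664  0.     1.167 -0.2  ] w 0.012018601381653737 F [-0.6  0.1 -0.6]
[[ 0.     0.999 -0.041]
 [ 0.    -0.041 -0.999]
 [-1.     0.    -0.   ]]
```

View pics/s6c.png

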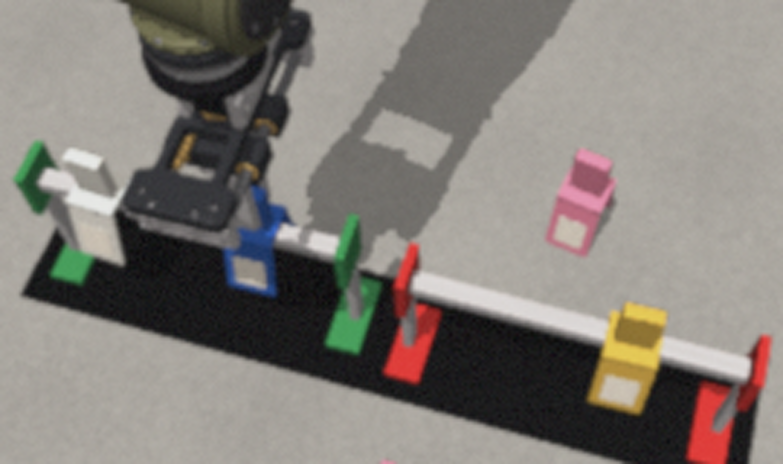

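The tag (crop (250,245)) is astride the green rail and about 1.5 mm above seated. I lower until there is contact force.

>>> play_rows --deltas '[[[0.8,0,0,0,0,0,0],[0.7,0,0,0,0,0,0],[0,0,0,0,0,0,0],[0,0,0,0,0,0,0]]]'

```text
time_s: 10.6
ee_pos: [0.5187, -0.09, 0.1395]
eef_rot: [1.545, 1.571, -0.066]
force: [0.4, 0.7, 0.3]
grip_width: 0.0121
```

>>> play_rows --deltas '[[[0.5,0,0,0,0,0,0],[0,0,0,0,0,0,0],[0,0,0,0,0,0,0]]]'

```text
time_s: 10.9
ee_pos: [0.5187, -0.09, 0.1394]
eef_rot: [1.267, 1.57, -0.345]
force: [-3.7, 1.1, 4.7]
grip_width: 0.0118
```

Contact (4.7 N upward), so the tag is seated. I release moderately, then back straight up.

>>> play_rows --deltas '[[[0,0,0,0,0,0,20],[0,0,0,0,0,0,30],[0,0,0,0,0,0,40],[0,0,0,0,0,0,50],[0,0,0,0,0,0,50],[0,0,0,0,0,0,50]]]'

```text
time_s: 11.5
ee_pos: [0.5187, -0.0899, 0.1389]
eef_rot: [-2.762, 1.571, 1.91]
force: [-0.7, -0.2, -0.8]
grip_width: 0.0498
```

```bash
python3 - <<'E'
from h import *
plan([.519,-.090,.1395],-.041)
snap('wrist','w7')
E
```

```text
s 1 rotvec tool [-0. -0.  0.] shift tool now mm [-0.6  0.3  0. ] shift in target axes mm [-0.6  0.3  0. ]
s -1 rotvec tool [3.1416 0.     0.    ] shift tool now mm [-0.6  0.3  0. ] shift in target axes mm [-0.6 -0.3 -0. ]
t 11.5 ee [ 0.5187 -0.0899  0.1389] q [-0.241  0.313  1.666  0.     1.163 -0.2  ] w 0.04976023910031094 F [-0.7 -0.2 -0.8]
[[-0.     0.999 -0.041]
 [ 0.    -0.041 -0.999]
 [-1.    -0.    -0.   ]]
```

View pics/w7.png

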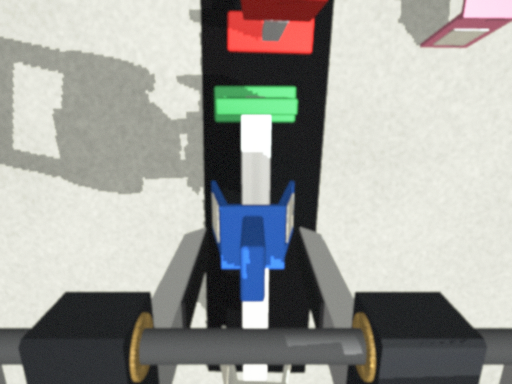

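The tag sits astride at (252,240) with the fingers clear on both sides. I rise and back towards the robot to get the arm out of the view.

>>> play_rows --deltas '[[[-8,0,0,0,0,0,50],[-15,0,0,0,0,0,50],[-20,0,0,0,0,0,50],[-20,0,0,0,0,0,50],[-20,0,0,0,0,0,50],[-20,0,0,0,0,0,50],[-10,-15,0,0,0,0,50],[0,-25,0,0,0,0,50],[0,-25,0,0,0,0,50],[0,-25,0,0,0,0,50]]]'

```text
time_s: 12.55
ee_pos: [0.4278, -0.0862, 0.2525]
eef_rot: [1.341, 1.57, -0.271]
force: [-0.4, 0.1, 0.1]
grip_width: 0.0501
```

>>> play_rows --deltas '[[[0,-25,0,0,0,0,50],[0,-20,0,0,0,0,50],[0,0,0,0,0,0,50],[0,0,0,0,0,0,50],[0,0,0,0,0,0,50]]]'

```text
time_s: 13.05
ee_pos: [0.3844, -0.0845, 0.2522]
eef_rot: [1.377, 1.571, -0.234]
force: [-0.0, -0.3, 0.1]
grip_width: 0.0501
```

```bash
python3 - <<'E'
from h import *
print(ctrl.get_obs()['joint_vel'].round(3))
snap('scene','s8');c=snap('top','t8')
a=cv2.imread('pics/s8.png');cv2.imwrite('pics/s8c.png',cv2.resize(a[100:260,110:380],None,fx=2.9,fy=2.9,interpolation=cv2.INTER_CUBIC))
for P in [(.5187,-.09,.174),(.519,-.09,.13)]: print(pr(np.load('pics/s8.npz'),P))
# change of white/yellow patches between start and now, scene
b=cv2.imread('pics/scene0.png')
for n,(y0,y1,x0,x1) in dict(white=(145,195,125,160),yellow=(200,245,310,345)).items():
    r,sh=cv2.phaseCorrelate(cv2.cvtColor(b[y0:y1,x0:x1],6).astype('f'),cv2.cvtColor(a[y0:y1,x0:x1],6).astype('f'))[::-1]; print(n,r,sh)
E
```

```text
[ 0.     0.008  0.001 -0.001 -0.001 -0.001]
[194.13969429 165.09776213]
[197.16873576 175.81876649]
white 1.0094880623287625 (-0.026803695497616076, -0.022008625631951162)
yellow 0.9607199654167081 (0.004141226643014306, 0.5664466528880148)
```

View pics/s8c.png

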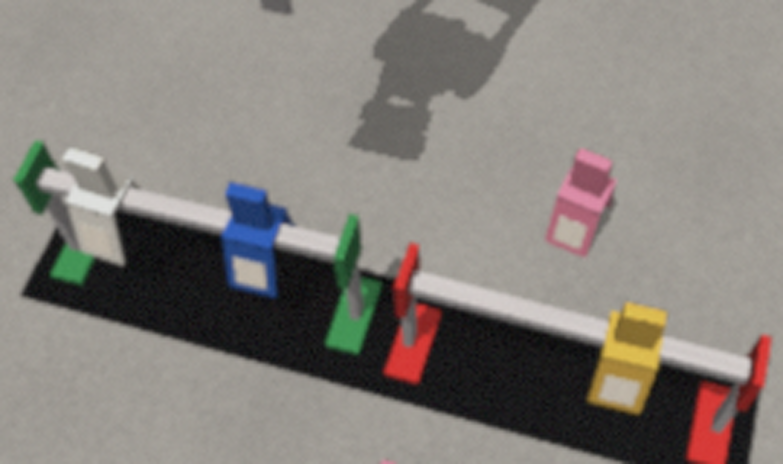

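View pics/t8.png

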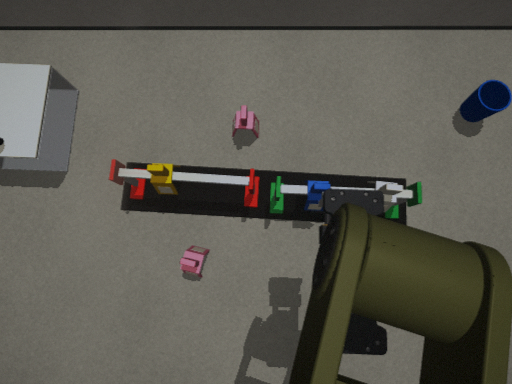

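The blue tag hangs astride the green rail at crop (250,240), with its tab top at (248,190) against a predicted (244,189). The white and yellow tags have moved by no more than 0.6 px.

```bash
python3 -c "
from h import *
print(hand_in())"
```

```text
the job is handed in; nothing more can be done
None
```

The blue tag now hangs astride the green-stopped rail, about 55 mm from its middle on the side away from the white tag. The job is handed in; no verdict was reported.

- **Moves:** I gripped the tab at 20 N (opening 11.8 mm) and lifted it about 110 mm. I carried it over both stops and lowered it until the wrist felt about 5 N of contact. I then released it and retreated clear, 13 s into the 40 s allowed.
- **Blue tag:** in the last scene picture its tab top was within about 2 px of the predicted seated position, and it looked upright. I judged upright by eye and did not measure the angle. In the last top picture the gripper covers part of the rail, but the tag is visible and in place.
- **Other tags:** image comparison shows the white tag shifted by less than 0.1 px and the yellow by about 0.6 px. The yellow figure is probably noise or a lighting change.
- **Disagreement:** the only mismatch was about 2 mm between the first top and wrist estimates of the tag's position. I used a value between them, and a later wrist picture confirmed it.

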